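Shut a double-door parts cabinet in the right order, past its roller catches

ROBOT

A 6-joint arm with a two-finger parallel gripper is mounted at the origin on the work surface. World frame = base frame: x ahead of the robot, y to its left, z up, the work surface at z = 0. Lengths are in m, angles in degrees, forces in N, time in s.
With the tool pointing down it reaches from about 0.35 to 0.875 m from the base axis. Payload 4.2 kg.
Tool frame: the origin (TCP) lies between the finger pads; the fingertips stand 19 mm ahead of it and the grasp point (between the pads) is the TCP; z points along the fingers, y is the line along which they close (so a half turn about z gives the same grasp; the last joint's range is limited). The gripper opens to 87 mm and grips with 3 to 60 N. Pads are 19 mm wide; open, the fingers measure 117 mm over their backs; the gripper's body (75 mm by 190 mm) begins 51 mm behind the grasp point.
Start: joints at [-53.193, 22.042, 0.453, 0, -68.411, -14.817], TCP at [0.234, -0.58, 0.242] pointing down, gripper open.
Joint ranges: [-179.83, 179.83], [-69.29, 118.12], [-61.27, 80.66], [-181.25, 117.63], [-171.15, -9.14], [-177.46, 177.46]. Speed limits (degrees/s): [159.86, 159.86, 180, 180, 180, 180].

INTERFACE

Orientations are given as a 3x3 rotation matrix whose columns are the frame's x, y, z axes.
In Python, from station import r gives the robot as it stands.
- The arm moves only by the tool drive_tool, never from a script. Its argument "steps" is one flat list of numbers, 7 for each row, row after row: the turn, a rotation vector about the tool's x, y, z in rad, then the shift along the tool's x, y, z in m, then the opening, from 0 (shut) to 1 (fully open). A call has 1 to 10 rows; each row shifts and turns the commanded pose from where the row before left it, along the tool's axes as they then stand; what a row does not reach is not made up. A row lasts 1/12 s, in which the tool goes at most 41.7 mm and 7.16 degrees, less where a joint would pass 70% of its speed; a pose out of reach is approached as far as the arm can. A call is refused whole if a number of a shift passes 0.0417 or a number of a turn 0.125, either way. A call with a gripper value outside its range is refused whole. The fingers move at their own pace and stop on an object; the grip force is fixed at half the most. Time passes only in rows, so rows that do not move let the fingers close. It gives the time, the measured TCP pose, the force, the opening and the grip force at its end, in the units of the state.
- r.sense(): the state, without advancing time (a new reading comes with each control period).
- r.capture(name): name is "scene" or "top"; returns the picture (400x640x3 uint8, blue, green, red); there is no depth.
- r.camera_params(name): a dict with "camera_matrix" (3x3 intrinsics, pixels), "extrinsics" (4x4, takes a point from world to camera coordinates). Camera axes: x right, y down, z forward; pixel columns grow to the right and rows downward; lengths in m; the calibration is good to about 2 mm. A picture is of the moment at which its call begins. camera_params takes no time and is no camera call.
- r.finish_job(): hands the job in; it is judged then, once.
The state is a dict: "time_s": time; "joints": joint angles; "joint_velocities": joint speeds; "effort": joint torques, N m; "tcp_pos": TCP position; "ee_rot": TCP orientation; "wrist_force": force on the tool from outside, world axes, zero at the start; "moment": the same for the moment, N m; "gripper_width": opening from 0.0 (shut) to 1.0 (fully open); "gripper_force": force on a finger pad.
Only numpy, scipy, OpenCV 4.12 (cv2) and the standard library are available. Lean on these libraries where they do the work, as an engineer would, in place of code of your own. Each camera call takes 0.05 s, during which the arm holds its last target. There are 200 camera calls.

TASK

Someone shut the two leaves of the blue parts cabinet in the wrong order: the lipped leaf with the handle is shut, so the plain leaf is left ajar outside its lip. Pull the lipped leaf open through its roller catch and well out of the way, push the plain leaf home until its catch snaps, then push the lipped leaf home over it until its catch snaps too. Both catches must be holding at the end; press them in steadily without slamming or leaning on a leaf once it is home, and leave the things on the bench where they stand.

Things in the scene. Friction and masses are not known exactly. Their poses are not given: they have to be found in the camera images.
- cabinet: Blue sheet-steel bench cabinet, 200 deep x 310 wide x 246 mm high, fixed, clear pane in its top. Origin: centre of its underside. Its x axis points from front to back, y to the left leaf's side, z up. The two leaves form its front (-x) and open outwards to -x; floor and top are set back 34 mm behind the front, so the leaves' top edges (240 mm up) lie open from above.
- lipped_hinge (a point): On the vertical hinge axis of the lipped leaf, at its outer face, 208 mm above the bench; the leaf is hinged at the cabinet's -y side. Leaf: 148 mm wide, 16 thick, 232 high. At its free edge an aluminium lip stands up to 5 mm proud of the outer face and laps 17 mm past the edge, over the plain leaf's edge when both are shut.
- lipped_handle (a point): Gripping point on the lipped leaf's handle, a vertical steel bar 12 mm thick on two 12 mm legs. The point is on the bar's axis, 100 mm from the hinge along the leaf and 38 mm out from its outer face, 202 mm above the bench; the bar runs from 123 to 222 mm above the bench. Room for a finger on both sides.
- lipped (a joint): Angle of the lipped leaf, rad; grows as it opens towards the robot, up to 1.7. About 0 (within 0.02) when shut, as at the start. It stays where it is left; swinging it takes 1 to 3 N. Its roller catch, under the cabinet's top 135 mm from the hinge, resists over the last 8 mm before home with up to 9 to 16 N at the handle, pulled or pushed, then gives way suddenly.
- plain_hinge (a point): On the vertical hinge axis of the plain leaf, at its outer face, 208 mm above the bench, at the cabinet's +y side; 300 mm across from the lipped leaf's hinge and 7.5 mm further back. Leaf: 148 mm wide, 16 thick, 232 high, no handle. It starts ajar, outside the lip; the lipped leaf must stand open by about 0.45 rad or more to let its edge swing past.
- plain_push (a point): On the plain leaf's flat outer face, 120 mm from its hinge, 208 mm above the bench (32 mm below the leaf's top edge): a good place to push with closed fingers. Moves with the leaf.
- plain (a joint): Angle of the plain leaf, rad; 0 is square with the front, grows as it opens; 1 to 3 N swing it. Where it comes home is not known beforehand: its catch is screwed on through long slots, so home is anywhere from -0.07 to 0.055 rad. From 8 mm before home the roller resists, with up to 9 to 15 N at the push point; it gives way and the leaf snaps in by itself over the last 3 mm, away from the fingers.
- buffer_lipped: Black rubber buffer, 12 mm across, on the inner face of the lipped leaf near its top and free edge. It meets a steel stop when the leaf is home; the snapped catch keeps it pressed on with 4 to 12 N. It yields 1 mm per 12 N; over 30 N counts as slamming or leaning. Origin: its foot on the leaf.
- buffer_plain: The same rubber buffer on the inner face of the plain leaf, pressed on with 4 to 12 N by the snapped catch; over 30 N counts as slamming or leaning. Origin: its foot on the leaf.
- brass_part_center (a point): Brass upright hose coupling, 70 mm tall, hexagon foot 43 mm across and 30 mm sleeve; stands loose on the bench as a bystander. Point: its centre, 35 mm up.
- steel_part_center (a point): Bright steel upright hose coupling, 70 mm tall, hexagon foot 43 mm across and 30 mm sleeve; stands loose on the bench as a bystander. Point: its centre, 35 mm up.
- capped_part_center (a point): Dark steel, red-capped upright hose coupling, 70 mm tall, hexagon foot 43 mm across and 30 mm sleeve; stands loose on the bench as a bystander. Point: its centre, 35 mm up.
- scanner: Barcode scanner, yellow head on a black stand, 150 mm tall, loose; bystander. Origin: centre of its underside.
- tape: Red tape dispenser, 130 x 50 x 80 mm, loose; bystander. Origin: centre of its underside.
- carton: Small cardboard carton, 140 x 100 x 80 mm, loose; bystander. Origin: centre of its underside.
- marker: Black marker pen with a blue clip, 120 mm long and 14 mm thick, lying on the bench; bystander. Origin: below its middle.

How it is judged (in metres and radians):
On the way, in this order (a step that is already met when the one before it is completed fails the run):
1. the lipped leaf has been pulled open, at least 0.45 rad (26 degrees) (value of joint lipped above 0.45 rad), for 0.2 s.
2. the plain leaf is home, its catch pressing its rubber buffer on, while the lipped leaf stands open (value of joint plain below 0.12 rad and contact force between buffer_plain and anything else above 2 N and value of joint lipped above 0.3 rad), for 0.3 s.
At the end, for the whole second after the job is handed in: Both leaves are shut and at rest, each held by its snapped catch with its rubber buffer pressed on (more than 2 N) and its angle under 0.12 rad (value of joint each of plain, lipped below 0.12 rad and contact force between each of buffer_plain, buffer_lipped and anything else above 2 N and velocity of joint plain between -0.05 and 0.05 rad/s and velocity of joint lipped between -0.05 and 0.05 rad/s); the robot touches nothing.
It fails at once if a leaf is slammed, forced or leaned on: more than 30 N on the plain leaf's buffer (contact force between buffer_plain and anything else above 30 N).
It fails at once if a leaf is slammed, forced or leaned on: more than 30 N on the lipped leaf's buffer (contact force between buffer_lipped and anything else above 30 N).
It fails at once if something on the bench is moved by more than 20 mm (distance of any of brass_part_center, steel_part_center, capped_part_center, scanner, tape, carton, marker from where it was at the start of the episode above 0.02 m).
It also fails if it takes over 61 s, if anything falls off the work surface, if the arm or the gripper's body presses on something with over 40 N, if the wrist force passes 120 N, or if a joint passes its speed limit or range.

## Working session

There is one attempt and no reset: what is moved stays moved. The work goes in short steps, Python scripts to look and compute and a tool call to move; the robot and the scene stay as the last step left them, time stands still between calls to the robot, and variables do not carry over. Pictures are saved under pics/ and viewed, at most 10 in all, crops included, and the job is handed in when it is done.

Besides the shell and the picture viewer there is one more tool, called after "Emit:" as name(argument=value, ...) on one line, values as JSON. drive_tool: Moves the arm, as the interface text tells. Its arguments: {"type":"object","properties":{"steps":{"type":"array"}},"required":["steps"]}

```bash
mkdir -p pics; python3 - <<'E'
from station import r
import cv2,numpy as np
s=r.sense();print(s)
for n in("scene","top"):
    cv2.imwrite(f"pics/{n}0.png",r.capture(n));p=r.camera_params(n);print(n,np.round(p["camera_matrix"],1).tolist(),np.round(p["extrinsics"],4).tolist())
E
```

```text
{'time_s': 0.0, 'joints': array([-5.31935132e+01,  2.20921127e+01,  3.81521561e-01, -3.06012090e-02,
       -6.84106686e+01, -1.48160353e+01]), 'joint_velocities': array([-0.01324991,  0.07734491,  0.05074866, -0.04497047, -0.00392645,
        0.06590218]), 'effort': array([-9.04828630e-04, -3.90665317e+01,  1.87404084e+01,  4.22004998e+00,
        1.08612169e-02, -2.06159457e-04]), 'tcp_pos': array([ 0.23385139, -0.5790106 ,  0.24045304]), 'ee_rot': array([[-9.27320010e-01, -3.74268409e-01, -8.70295899e-04],
       [-3.74269415e-01,  9.27317872e-01,  1.99200206e-03],
       [ 6.14974988e-05,  2.17294851e-03, -9.99997637e-01]]), 'wrist_force': array([-0.20049491,  0.62078686,  1.08106484]), 'moment': array([-0.03555225,  0.04666166, -0.00828788]), 'gripper_force': 0.0, 'gripper_width': 1.0005888993054488}
scene [[439.2, 0.0, 325.9], [0.0, 439.2, 197.1], [0.0, 0.0, 1.0]] [[0.6961, 0.7179, 0.0026, -0.3439], [0.5846, -0.5647, -0.5826, -0.2636], [-0.4167, 0.4071, -0.8128, 1.6262], [0.0, 0.0, 0.0, 1.0]]
top [[366.9, 0.0, 317.2], [0.0, 366.9, 194.7], [0.0, 0.0, 1.0]] [[-0.031, -0.9995, -0.001, -0.0477], [-0.9912, 0.0309, -0.1289, 0.5789], [0.1289, -0.003, -0.9917, 1.1166], [0.0, 0.0, 0.0, 1.0]]
```

View pics/scene0.png

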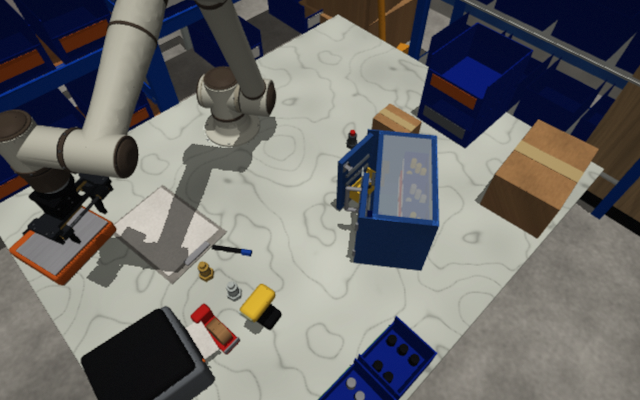

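View pics/top0.png

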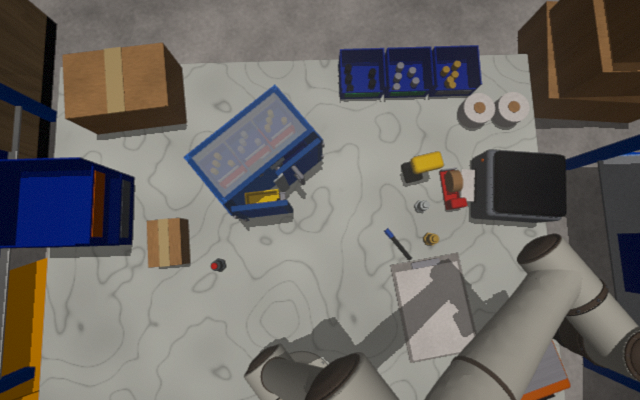

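The top view shows the cabinet at about (185–323, 87–215), its front facing the lower right. The plain leaf is ajar at about (260,210), and the handle is near (293,180). I'll take an enlarged crop to pick the corners.

```bash
python3 - <<'E'
import cv2
a=cv2.imread("pics/top0.png")[75:225,175:335]
cv2.imwrite("pics/topc.png",cv2.resize(a,None,fx=5,fy=4*5/4*0.8,interpolation=cv2.INTER_CUBIC))
E
```

```text
(no output)
```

View pics/topc.png

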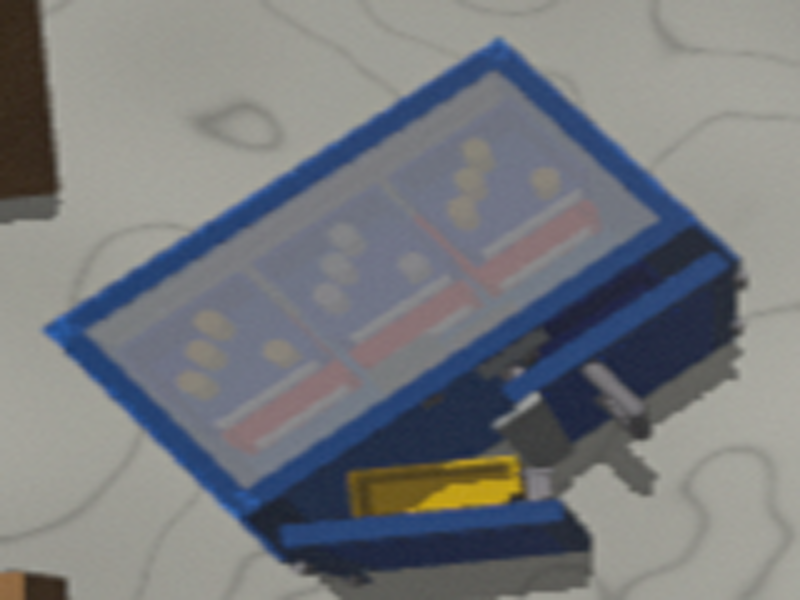

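```bash
cat >h.py <<'E'
from station import r
import numpy as np
def ray(n,u,v,z):
    p=r.camera_params(n);K,E=np.array(p["camera_matrix"]),np.array(p["extrinsics"])
    R,t=E[:3,:3],E[:3,3];c=-R.T@t;d=R.T@np.linalg.inv(K)@[u,v,1]
    return c+d*(z-c[2])/d[2]
def proj(n,P):
    p=r.camera_params(n);E=np.array(p["extrinsics"]);q=np.array(p["camera_matrix"])@(E[:3,:3]@P+E[:3,3]);return q[:2]/q[2]
E
python3 - <<'E'
from h import *
P={}
for k,X,Y,z in [("BR",502,38,.246),("BL",45,328,.246),("FR",742,262,.246),("FL",278,560,.246),("lipO0",740,262,.24),("lipO1",520,398,.24),("bar",640,412,.222),("plO0",285,545,.24),("plO1",565,520,.24),("lipTip",540,480,.24)]:
    P[k]=ray("top",175+X/5,75+Y/4,z);print(k,np.round(P[k],4))
for a,b in(("BR","BL"),("BR","FR"),("BL","FL"),("FR","FL"),("lipO0","lipO1"),("plO0","plO1")):
    d=P[b]-P[a];print(a,b,np.linalg.norm(d[:2]).round(4),np.degrees(np.arctan2(d[1],d[0])).round(1))
for n,u,v,z in (("top",220,265,.07),("top",183,242,.08),("top",275,150,.0)):print(ray(n,u,v,z).round(3))
yaw=None
E
```

```text
BR [0.8507 0.0375 0.246 ]
BL [0.6598 0.279  0.246 ]
FR [ 0.6926 -0.0859  0.246 ]
FL [0.5045 0.1576 0.246 ]
lipO0 [ 0.6944 -0.085   0.24  ]
lipO1 [0.6069 0.0327 0.24  ]
bar [ 0.5989 -0.029   0.222 ]
plO0 [0.5146 0.1554 0.24  ]
plO1 [0.5262 0.0109 0.24  ]
lipTip [0.5526 0.0233 0.24  ]
BR BL 0.3079 128.3
BR FR 0.2005 -142.0
BL FL 0.1971 -142.0
FR FL 0.3077 127.7
lipO0 lipO1 0.1467 126.6
plO0 plO1 0.1449 -85.4
[0.37  0.231 0.07 ]
[0.442 0.338 0.08 ]
[0.735 0.069 0.   ]
```

Cabinet yaw is about 38°, with its centre at (0.677, 0.097). The handle should be at about (0.599, −0.027), which matches the bar I measured, and the plain leaf stands about 0.58 rad open. First I lift and turn so that tool x points out of the cabinet, then travel over.

Emit:
drive_tool(steps=[0, 0, -0.093, 0, 0, -0.014, 0.6, 0, 0, -0.093, 0, 0, -0.014, 0.6, 0, 0, -0.093, 0, 0, -0.014, 0.6, 0, 0, 0, -0.035, 0.0117, 0, 0.6, 0, 0, 0, -0.035, 0.0117, 0, 0.6, 0, 0, 0, -0.035, 0.0117, 0, 0.6, 0, 0, 0, -0.035, 0.0117, 0, 0.6, 0, 0, 0, -0.035, 0.0117, 0, 0.6, 0, 0, 0, -0.035, 0.0117, 0, 0.6, 0, 0, 0, -0.035, 0.0117, 0, 0.6])

```text
time_s: 0.93
tcp_pos: [0.3772, -0.3624, 0.2832]
ee_rot: [[-0.788, -0.615, -0.0], [-0.615, 0.788, 0.001], [0.0, 0.001, -1.0]]
wrist_force: [0.3, -0.7, -0.6]
gripper_width: 0.602
gripper_force: 0.0
```

Emit:
drive_tool(steps=[0, 0, 0, -0.035, 0.0117, 0, 0.6, 0, 0, 0, -0.035, 0.0117, 0, 0.6, 0, 0, 0, -0.035, 0.0117, 0, 0.6, 0, 0, 0, -0.035, 0.0117, 0, 0.6, 0, 0, 0, -0.035, 0.0117, 0, 0.6, 0, 0, 0, -0.035, 0.0117, 0, 0.6, 0, 0, 0, -0.035, 0.0117, 0, 0.6, 0, 0, 0, -0.035, 0.0117, 0, 0.6, 0, 0, 0, -0.035, 0.0117, 0, 0.6, 0, 0, 0, 0, 0, 0, 0.6])

```text
time_s: 1.77
tcp_pos: [0.563, -0.0829, 0.2823]
ee_rot: [[-0.785, -0.619, 0.0], [-0.619, 0.785, 0.001], [-0.0, 0.001, -1.0]]
wrist_force: [0.1, -0.9, 0.1]
gripper_width: 0.599
gripper_force: 0.0
```

Emit:
drive_tool(steps=[0, 0, 0, -0.032, 0.011, 0, 0.6, 0, 0, 0, -0.031, 0.011, 0, 0.6, 0, 0, 0, 0, 0, 0, 0.6, 0, 0, 0, 0, 0, 0, 0.6])

```text
time_s: 2.1
tcp_pos: [0.5966, -0.0301, 0.2824]
ee_rot: [[-0.787, -0.617, -0.002], [-0.617, 0.787, -0.0], [0.002, 0.001, -1.0]]
wrist_force: [0.6, -0.3, -0.6]
gripper_width: 0.6
gripper_force: 0.0
```

```bash
python3 - <<'E'
from h import *
import cv2
print(r.sense()["tcp_pos"])
a=r.capture("scene");b=r.capture("top")
a=a[110:260,310:460];b=b[75:225,185:335]
cv2.imwrite("pics/p1.png",np.hstack([cv2.resize(i,(400,400),interpolation=2) for i in(a,b)]))
E
```

```text
[ 0.59658495 -0.03011078  0.28241034]
```

View pics/p1.png

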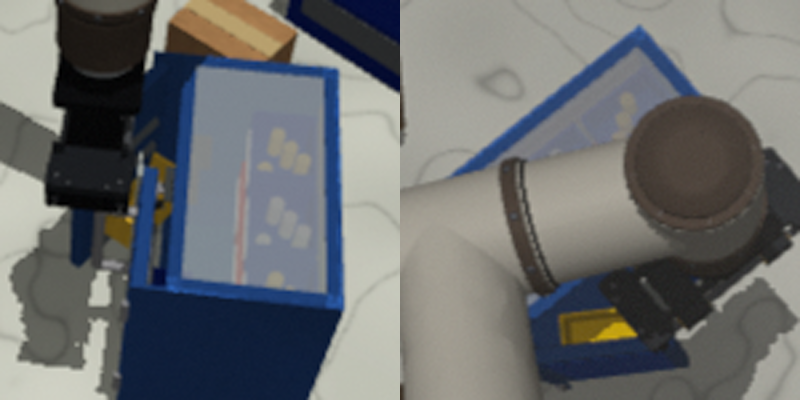

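The gripper sits over the handle in both views: in the scene crop its fingers are near (90,230), just outside the lipped leaf. I'll trim 4 mm towards the leaf and go down.

Emit:
drive_tool(steps=[0, 0, 0, -0.004, 0, 0.02, 0.6, 0, 0, 0, 0, 0, 0.02, 0.6, 0, 0, 0, 0, 0, 0.02, 0.6, 0, 0, 0, 0, 0, 0.012, 0.6, 0, 0, 0, 0, 0, 0, 0.6])

```text
time_s: 2.62
tcp_pos: [0.5971, -0.0301, 0.2085]
ee_rot: [[-0.79, -0.614, -0.007], [-0.614, 0.79, -0.0], [0.005, 0.004, -1.0]]
wrist_force: [-0.4, 0.2, 0.6]
gripper_width: 0.599
gripper_force: 0.0
```

Emit:
drive_tool(steps=[0, 0, 0, 0, 0, 0, 0.1, 0, 0, 0, 0, 0, 0, 0.1, 0, 0, 0, 0, 0, 0, 0, 0, 0, 0, 0, 0, 0, 0, 0, 0, 0, 0, 0, 0, 0, 0, 0, 0, 0, 0, 0, 0])

```text
time_s: 3.12
tcp_pos: [0.5997, -0.0288, 0.2121]
ee_rot: [[-0.788, -0.615, 0.001], [-0.615, 0.788, 0.0], [-0.001, -0.0, -1.0]]
wrist_force: [-0.2, 0.4, -0.2]
gripper_width: 0.232
gripper_force: 0.0
```

Emit:
drive_tool(steps=[0, 0, 0, 0, 0, 0, 0, 0, 0, 0, 0, 0, 0, 0, 0, 0, 0, 0, 0, 0, 0, 0, 0, 0, 0, 0, 0, 0, 0, 0, 0, 0, 0, 0, 0])

```text
time_s: 3.53
tcp_pos: [0.5989, -0.0279, 0.2118]
ee_rot: [[-0.788, -0.616, -0.001], [-0.616, 0.788, 0.001], [0.0, 0.002, -1.0]]
wrist_force: [-4.3, 3.9, 2.4]
gripper_width: 0.127
gripper_force: 30.0
```

Emit:
drive_tool(steps=[0, 0, -0.02, 0.002, -0.0008, 0, 0, 0, 0, -0.02, 0.002, -0.0008, 0, 0, 0, 0, -0.03, 0.003, -0.0011, 0, 0, 0, 0, -0.03, 0.003, -0.0011, 0, 0, 0, 0, -0.03, 0.003, -0.0011, 0, 0, 0, 0, -0.04, 0.004, -0.0015, 0, 0, 0, 0, -0.04, 0.004, -0.0015, 0, 0, 0, 0, 0, 0, 0, 0, 0])

```text
time_s: 4.2
tcp_pos: [0.5898, -0.0493, 0.2118]
ee_rot: [[-0.642, -0.766, 0.001], [-0.766, 0.642, -0.0], [-0.0, -0.001, -1.0]]
wrist_force: [0.0, -0.4, 0.6]
gripper_width: 0.123
gripper_force: 30.0
```

Emit:
drive_tool(steps=[0, 0, -0.08, 0.008, -0.003, 0, 0, 0, 0, -0.08, 0.008, -0.003, 0, 0, 0, 0, -0.08, 0.008, -0.003, 0, 0, 0, 0, -0.08, 0.008, -0.003, 0, 0, 0, 0, -0.08, 0.008, -0.003, 0, 0, 0, 0, -0.08, 0.008, -0.003, 0, 0, 0, 0, -0.08, 0.008, -0.003, 0, 0, 0, 0, -0.08, 0.008, -0.003, 0, 0, 0, 0, -0.08, 0.008, -0.003, 0, 0, 0, 0, -0.08, 0.008, -0.003, 0, 0])

```text
time_s: 5.03
tcp_pos: [0.5971, -0.1301, 0.2118]
ee_rot: [[0.105, -0.994, 0.014], [-0.994, -0.105, 0.003], [-0.002, -0.014, -1.0]]
wrist_force: [12.9, 8.1, -4.9]
gripper_width: 0.129
gripper_force: 30.1
```

Emit:
drive_tool(steps=[0, 0, -0.07, 0.007, -0.0027, 0, 0, 0, 0, -0.07, 0.007, -0.0027, 0, 0, 0, 0, 0, 0, 0, 0, 0, 0, 0, 0, 0, 0, 0, 0.3, 0, 0, 0, 0, 0, 0, 0.4, 0, 0, 0, 0, 0, 0, 0.4, 0, 0, 0, 0, 0, 0, 0.4, 0, 0, 0, 0, 0, 0, 0.4])

```text
time_s: 5.7
tcp_pos: [0.5982, -0.1454, 0.2113]
ee_rot: [[0.239, -0.971, -0.001], [-0.971, -0.239, -0.0], [0.0, 0.001, -1.0]]
wrist_force: [-0.5, -0.0, 0.5]
gripper_width: 0.375
gripper_force: 0.0
```

Emit:
drive_tool(steps=[0, 0, 0, 0, 0, -0.02, 0.4, 0, 0, 0, 0, 0, -0.025, 0.4, 0, 0, 0, 0, 0, -0.025, 0.4, 0, 0, 0.12, 0, 0, -0.01, 0.4, 0, 0, 0.12, 0, 0, 0, 0, 0, 0, 0.12, 0, 0, 0, 0, 0, 0, 0.12, 0, 0, 0, 0, 0, 0, 0.12, 0, 0, 0, 0, 0, 0, 0.12, 0, 0, 0, 0, 0, 0, 0.12, 0, 0, 0, 0])

```text
time_s: 6.53
tcp_pos: [0.5981, -0.1456, 0.2915]
ee_rot: [[-0.569, -0.823, -0.001], [-0.823, 0.569, -0.0], [0.001, 0.001, -1.0]]
wrist_force: [0.5, 0.5, -0.6]
gripper_width: 0.048
gripper_force: 0.0
```

Emit:
drive_tool(steps=[0, 0, 0.12, 0, 0, 0, 0, 0, 0, 0.12, 0, 0, 0, 0, 0, 0, 0.12, 0, 0, 0, 0, 0, 0, 0.12, 0, 0, 0, 0, 0, 0, 0.12, 0, 0, 0, 0, 0, 0, 0.12, 0, 0, 0, 0, 0, 0, 0, 0, 0, 0, 0])

```text
time_s: 7.12
tcp_pos: [0.5981, -0.1456, 0.2914]
ee_rot: [[-0.969, -0.247, -0.001], [-0.247, 0.969, -0.0], [0.001, -0.0, -1.0]]
wrist_force: [0.5, -0.3, 0.2]
gripper_width: 0.005
gripper_force: 0.0
```

```bash
python3 - <<'E'
from h import *
import cv2
s=r.sense();print(s["tcp_pos"],s["ee_rot"].round(3).tolist(),s["joints"].round(0),s["gripper_width"])
R=s["ee_rot"];print(R.T@(np.array([.470,.035,s["tcp_pos"][2]])-s["tcp_pos"]))
a=r.capture("scene");b=r.capture("top")
a=a[110:260,290:440];b=b[75:225,185:335]
cv2.imwrite("pics/p2.png",np.hstack([cv2.resize(i,(400,400),interpolation=2) for i in(a,b)]))
E
```

```text
[ 0.5981125  -0.14556316  0.29142022] [[-0.969, -0.247, -0.001], [-0.247, 0.969, -0.0], [0.001, -0.0, -1.0]] [  1.  20.   4.   0. -74. -77.] 0.004869166505182568
[7.94667583e-02 2.06641954e-01 6.56717366e-05]
```

View pics/p2.png

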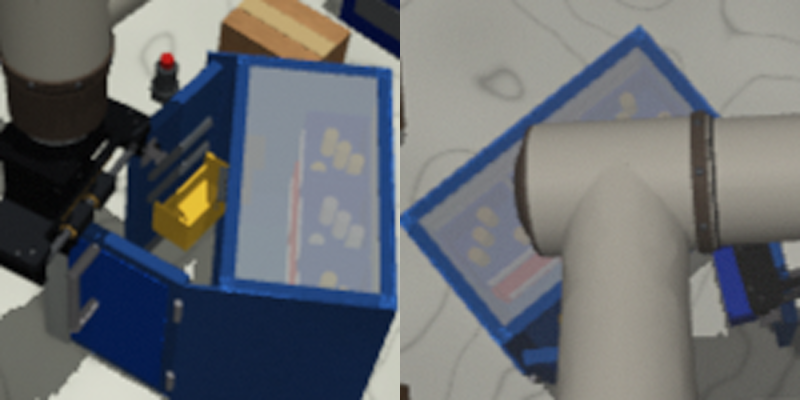

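The picture shows the lipped leaf wide open (left crop, (120,300)) and the plain leaf still ajar at (180,130), with the gripper raised between them. I'll move in front of the plain leaf and go down.

Emit:
drive_tool(steps=[0, 0, 0, 0.0115, 0.0296, 0, 0, 0, 0, 0, 0.0115, 0.0296, 0, 0, 0, 0, 0, 0.0115, 0.0296, 0, 0, 0, 0, 0, 0.0115, 0.0296, 0, 0, 0, 0, 0, 0.0115, 0.0296, 0, 0, 0, 0, 0, 0.0115, 0.0296, 0, 0, 0, 0, 0, 0.0115, 0.0296, 0, 0, 0, 0, 0, 0, 0, 0, 0])

```text
time_s: 7.88
tcp_pos: [0.4662, 0.0377, 0.2922]
ee_rot: [[-0.967, -0.257, 0.0], [-0.257, 0.967, 0.001], [-0.001, 0.001, -1.0]]
wrist_force: [0.3, -0.2, 0.0]
gripper_width: 0.006
gripper_force: 0.0
```

Emit:
drive_tool(steps=[0, 0, 0, 0, 0, 0.027, 0, 0, 0, 0, 0, 0, 0.027, 0, 0, 0, 0, 0, 0, 0.027, 0, 0, 0, 0, 0, 0, 0, 0])

```text
time_s: 8.22
tcp_pos: [0.4655, 0.0342, 0.2059]
ee_rot: [[-0.968, -0.251, -0.01], [-0.251, 0.968, -0.003], [0.011, 0.0, -1.0]]
wrist_force: [-0.9, -0.8, -0.1]
gripper_width: 0.004
gripper_force: 0.0
```

Emit:
drive_tool(steps=[0, 0, 0, -0.01, -0.001, 0, 0, 0, 0, 0, -0.01, -0.001, 0, 0, 0, 0, 0, -0.01, -0.001, 0, 0, 0, 0, -0.02, -0.007, -0.001, 0, 0, 0, 0, -0.02, -0.007, -0.001, 0, 0, 0, 0, -0.02, -0.007, -0.001, 0, 0, 0, 0, -0.02, -0.007, -0.001, 0, 0, 0, 0, -0.02, -0.007, -0.001, 0, 0, 0, 0, -0.02, -0.007, -0.001, 0, 0, 0, 0, -0.02, -0.007, -0.001, 0, 0])

```text
time_s: 9.05
tcp_pos: [0.5476, 0.0486, 0.2103]
ee_rot: [[-0.923, -0.385, -0.001], [-0.385, 0.923, 0.0], [0.001, 0.001, -1.0]]
wrist_force: [-2.8, -0.1, 0.4]
gripper_width: 0.009
gripper_force: 1.4
```

```bash
python3 - <<'E'
from h import *
import cv2
s=r.sense();print(s["tcp_pos"],s["wrist_force"])
a=r.capture("scene")[110:260,290:440];b=r.capture("top")[75:225,185:335]
cv2.imwrite("pics/p3.png",np.hstack([cv2.resize(i,(400,400),interpolation=2) for i in(a,b)]))
E
```

```text
[0.54763449 0.04857335 0.21030765] [-2.7744734  -0.12636592  0.39215721]
```

View pics/p3.png

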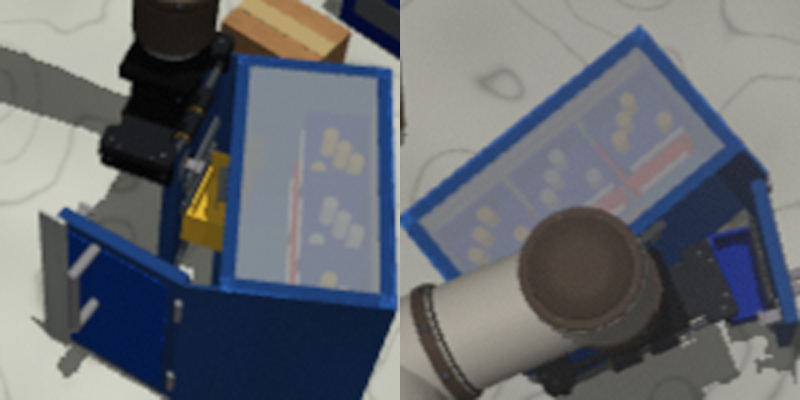

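The plain leaf is swinging in with the fingers, and the lipped leaf stands clear at the left of the view. I'll continue slowly to just short of the catch zone.

Emit:
drive_tool(steps=[0, 0, -0.03, -0.0042, -0.001, 0, 0, 0, 0, -0.03, -0.0042, -0.001, 0, 0, 0, 0, -0.03, -0.0042, -0.001, 0, 0, 0, 0, -0.03, -0.0042, -0.001, 0, 0, 0, 0, 0, 0, 0, 0, 0])

```text
time_s: 9.57
tcp_pos: [0.5649, 0.0521, 0.2103]
ee_rot: [[-0.871, -0.491, 0.001], [-0.491, 0.871, 0.0], [-0.001, -0.0, -1.0]]
wrist_force: [0.3, 0.5, -0.3]
gripper_width: 0.004
gripper_force: 0.0
```

Emit:
drive_tool(steps=[0, 0, 0, -0.0015, 0, 0, 0, 0, 0, 0, -0.0015, 0, 0, 0, 0, 0, 0, 0, 0, 0, 0])

```text
time_s: 9.82
tcp_pos: [0.5671, 0.0534, 0.2105]
ee_rot: [[-0.872, -0.49, 0.0], [-0.49, 0.872, 0.0], [-0.0, -0.0, -1.0]]
wrist_force: [-0.2, -1.2, 0.4]
gripper_width: 0.002
gripper_force: 0.2
```

Emit:
drive_tool(steps=[0, 0, 0, -0.0015, 0, 0, 0, 0, 0, 0, -0.0015, 0, 0, 0, 0, 0, 0, 0, 0, 0, 0])

```text
time_s: 10.07
tcp_pos: [0.5698, 0.0549, 0.2106]
ee_rot: [[-0.871, -0.491, 0.001], [-0.491, 0.871, 0.0], [-0.001, -0.0, -1.0]]
wrist_force: [-0.9, 0.2, -0.5]
gripper_width: 0.007
gripper_force: 0.2
```

Emit:
drive_tool(steps=[0, 0, 0, -0.0015, 0, 0, 0, 0, 0, 0, -0.0015, 0, 0, 0, 0, 0, 0, 0, 0, 0, 0])

```text
time_s: 10.32
tcp_pos: [0.5725, 0.0564, 0.2106]
ee_rot: [[-0.871, -0.491, 0.001], [-0.491, 0.871, 0.0], [-0.001, -0.0, -1.0]]
wrist_force: [-0.5, 0.1, -0.8]
gripper_width: 0.003
gripper_force: 0.2
```

Emit:
drive_tool(steps=[0, 0, 0, -0.0015, 0, 0, 0, 0, 0, 0, 0, 0, 0, 0])

```text
time_s: 10.48
tcp_pos: [0.5738, 0.0571, 0.2106]
ee_rot: [[-0.871, -0.491, 0.001], [-0.491, 0.871, 0.0], [-0.0, -0.0, -1.0]]
wrist_force: [-0.3, 0.4, -0.9]
gripper_width: 0.005
gripper_force: 0.2
```

Emit:
drive_tool(steps=[0, 0, 0, -0.0015, 0, 0, 0, 0, 0, 0, -0.0015, 0, 0, 0, 0, 0, 0, 0, 0, 0, 0])

```text
time_s: 10.73
tcp_pos: [0.5744, 0.0576, 0.2105]
ee_rot: [[-0.871, -0.491, -0.005], [-0.491, 0.871, -0.002], [0.005, 0.0, -1.0]]
wrist_force: [-5.5, -2.6, 2.4]
gripper_width: 0.003
gripper_force: 2.9
```

Emit:
drive_tool(steps=[0, 0, 0, -0.0015, 0, 0, 0, 0, 0, 0, 0, 0, 0, 0])

```text
time_s: 10.9
tcp_pos: [0.5746, 0.0577, 0.2105]
ee_rot: [[-0.871, -0.491, -0.007], [-0.49, 0.871, -0.003], [0.008, 0.001, -1.0]]
wrist_force: [-8.5, -3.7, 4.0]
gripper_width: 0.004
gripper_force: 4.3
```

Emit:
drive_tool(steps=[0, 0, 0, -0.0015, 0, 0, 0, 0, 0, 0, 0, 0, 0, 0])

```text
time_s: 11.07
tcp_pos: [0.575, 0.0579, 0.2104]
ee_rot: [[-0.871, -0.49, -0.009], [-0.49, 0.871, -0.004], [0.01, 0.001, -1.0]]
wrist_force: [-9.9, -4.0, 5.8]
gripper_width: 0.006
gripper_force: 5.4
```

Emit:
drive_tool(steps=[0, 0, 0, -0.0015, 0, 0, 0, 0, 0, 0, 0, 0, 0, 0])

```text
time_s: 11.23
tcp_pos: [0.5763, 0.0589, 0.2104]
ee_rot: [[-0.871, -0.49, -0.009], [-0.49, 0.872, -0.003], [0.009, 0.002, -1.0]]
wrist_force: [-10.0, -1.6, 4.8]
gripper_width: 0.006
gripper_force: 4.4
```

Emit:
drive_tool(steps=[0, 0, 0, -0.001, 0, 0, 0, 0, 0, 0, 0, 0, 0, 0])

```text
time_s: 11.4
tcp_pos: [0.5802, 0.0608, 0.2105]
ee_rot: [[-0.871, -0.49, -0.001], [-0.49, 0.871, -0.0], [0.001, 0.0, -1.0]]
wrist_force: [-3.1, -0.3, 0.0]
gripper_width: 0.005
gripper_force: 1.6
```

Emit:
drive_tool(steps=[0, 0, 0, 0, 0, 0, 0, 0, 0, 0, 0, 0, 0, 0])

```text
time_s: 11.57
tcp_pos: [0.5803, 0.061, 0.2104]
ee_rot: [[-0.871, -0.491, -0.001], [-0.491, 0.871, -0.0], [0.001, 0.0, -1.0]]
wrist_force: [-3.2, -1.4, 1.3]
gripper_width: 0.008
gripper_force: 1.8
```

The catch gave way: the force dropped and the leaf jumped home. I'll back off, rise and turn towards the handle's outer side.

Emit:
drive_tool(steps=[0, 0, 0, 0.003, 0, 0, 0, 0, 0, 0, 0.015, 0, 0, 0, 0, 0, 0, 0.025, 0, 0, 0, 0, 0, 0, 0, 0, -0.03, 0, 0, 0, 0, 0, 0, -0.04, 0, 0, 0, 0, 0, 0, -0.01, 0, 0, 0, -0.12, 0, 0, 0, 0, 0, 0, -0.12, 0, 0, 0, 0, 0, 0, -0.12, 0, 0, 0, 0, 0, 0, -0.12, 0, 0, 0, 0])

```text
time_s: 12.4
tcp_pos: [0.5446, 0.0404, 0.2913]
ee_rot: [[-0.541, -0.841, 0.004], [-0.841, 0.541, 0.001], [-0.003, -0.003, -1.0]]
wrist_force: [-0.5, -0.3, 0.5]
gripper_width: 0.003
gripper_force: 0.0
```

Emit:
drive_tool(steps=[0, 0, -0.12, 0, 0, 0, 0, 0, 0, -0.12, 0, 0, 0, 0, 0, 0, -0.12, 0, 0, 0, 0, 0, 0, -0.12, 0, 0, 0, 0, 0, 0, -0.12, 0, 0, 0, 0, 0, 0, -0.12, 0, 0, 0, 0, 0, 0, -0.09, 0, 0, 0, 0, 0, 0, 0, 0, 0, 0, 0])

```text
time_s: 13.07
tcp_pos: [0.5445, 0.0404, 0.2911]
ee_rot: [[0.231, -0.973, 0.003], [-0.973, -0.231, 0.001], [-0.0, -0.003, -1.0]]
wrist_force: [-0.3, 0.1, -0.1]
gripper_width: 0.006
gripper_force: 0.0
```

```bash
python3 - <<'E'
from h import *
import cv2
s=r.sense();print(s["tcp_pos"],s["ee_rot"].round(3).tolist(),s["joints"].round(0))
R=s["ee_rot"];print(R.T@(np.array([.612,-.183,s["tcp_pos"][2]])-s["tcp_pos"]))
a=r.capture("scene")[110:260,290:440];b=r.capture("top")[75:225,185:335]
cv2.imwrite("pics/p4.png",np.hstack([cv2.resize(i,(400,400),interpolation=2) for i in(a,b)]))
E
```

```text
[0.54451507 0.04041029 0.29109238] [[0.231, -0.973, 0.003], [-0.973, -0.231, 0.001], [-0.0, -0.003, -1.0]] [ 21.  12.  -6.   0. -71.  -8.]
[ 2.32963704e-01 -1.39387080e-02  2.43251917e-05]
```

View pics/p4.png

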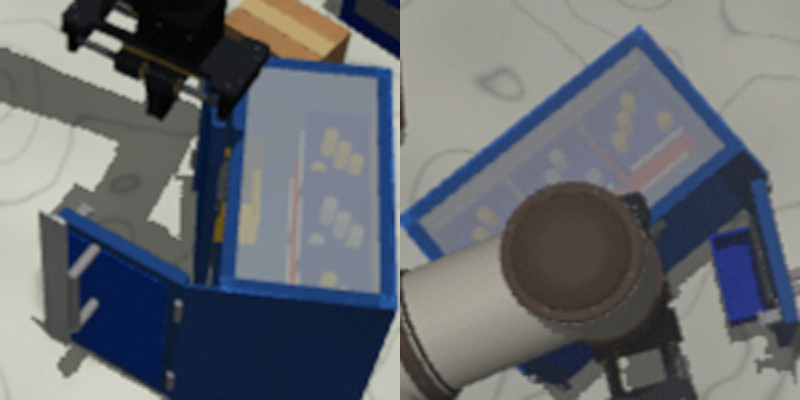

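The plain leaf now lies in line with the front at (215,190) in the left crop, and the lipped leaf still stands open. I'll move over to the handle's outer side and go down.

Emit:
drive_tool(steps=[0, 0, 0, 0.0291, -0.0017, 0, 0, 0, 0, 0, 0.0291, -0.0017, 0, 0, 0, 0, 0, 0.0291, -0.0017, 0, 0, 0, 0, 0, 0.0291, -0.0017, 0, 0, 0, 0, 0, 0.0291, -0.0017, 0, 0, 0, 0, 0, 0.0291, -0.0017, 0, 0, 0, 0, 0, 0.0291, -0.0017, 0, 0, 0, 0, 0, 0.0291, -0.0017, 0, 0, 0, 0, 0, 0, 0, 0, 0, 0, 0, 0, 0, 0, 0, 0])

```text
time_s: 14.0
tcp_pos: [0.6105, -0.1847, 0.2898]
ee_rot: [[0.226, -0.974, -0.0], [-0.974, -0.226, 0.0], [-0.0, 0.0, -1.0]]
wrist_force: [-0.1, 0.7, -0.5]
gripper_width: 0.007
gripper_force: 0.0
```

Emit:
drive_tool(steps=[0, 0, 0, 0, 0, 0.027, 0, 0, 0, 0, 0, 0, 0.027, 0, 0, 0, 0, 0, 0, 0.027, 0, 0, 0, 0, 0, 0, 0, 0, 0, 0, 0, 0, 0, 0, 0])

```text
time_s: 14.42
tcp_pos: [0.6097, -0.1825, 0.2089]
ee_rot: [[0.231, -0.973, -0.003], [-0.973, -0.231, -0.0], [-0.0, 0.003, -1.0]]
wrist_force: [0.2, -0.1, 0.6]
gripper_width: 0.004
gripper_force: 0.0
```

Emit:
drive_tool(steps=[0, 0, 0, -0.013, 0, 0, 0, 0, 0, 0, -0.011, 0, 0, 0, 0, 0, 0.07, -0.007, 0.0037, 0, 0, 0, 0, 0.07, -0.007, 0.0037, 0, 0, 0, 0, 0.07, -0.007, 0.0037, 0, 0, 0, 0, 0.07, -0.007, 0.0037, 0, 0, 0, 0, 0.07, -0.007, 0.0037, 0, 0, 0, 0, 0.07, -0.007, 0.0037, 0, 0, 0, 0, 0, 0, 0, 0, 0])

```text
time_s: 15.17
tcp_pos: [0.5806, -0.118, 0.212]
ee_rot: [[-0.186, -0.983, 0.004], [-0.983, 0.186, 0.0], [-0.001, -0.004, -1.0]]
wrist_force: [-0.6, -0.4, -0.2]
gripper_width: 0.007
gripper_force: 0.0
```

```bash
python3 - <<'E'
from h import *
import cv2
s=r.sense();print(s["tcp_pos"],s["ee_rot"].round(3)[:2,0])
H=np.array([.6905,-.0827]);x=s["ee_rot"][:2,0];th=np.degrees(np.arctan2(x[1],x[0]))%360
v=s["tcp_pos"][:2]-H;print("leaf-frame out,along",v@x,v@s["ee_rot"][:2,1],"theta if aligned",np.radians(th-218))
a=r.capture("scene")[110:260,290:440];b=r.capture("top")[75:225,185:335]
cv2.imwrite("pics/p5.png",np.hstack([cv2.resize(i,(400,400),interpolation=2) for i in(a,b)]))
E
```

```text
[ 0.58061079 -0.11796361  0.2120253 ] [-0.186 -0.983]
leaf-frame out,along 0.05510605022561097 0.10140153331318649 theta if aligned 0.7202999586434927
```

View pics/p5.png

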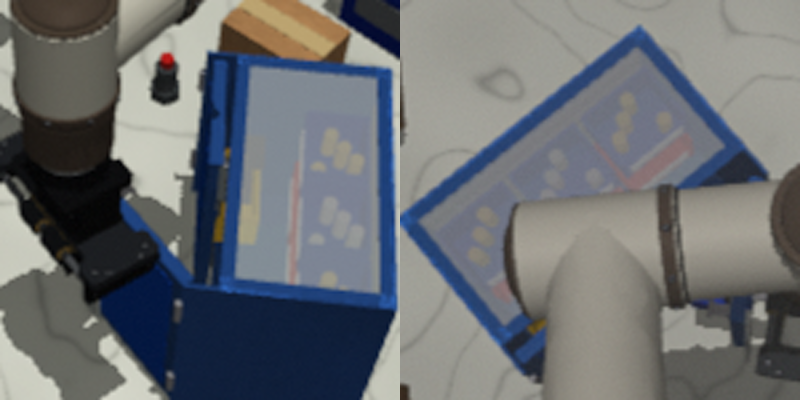

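The lipped leaf follows the fingers, with its top edge at (160,240) in the left crop. The plain leaf is home. I'll continue the arc.

Emit:
drive_tool(steps=[0, 0, 0.07, -0.007, 0.0037, 0, 0, 0, 0, 0.07, -0.007, 0.0037, 0, 0, 0, 0, 0.07, -0.007, 0.0037, 0, 0, 0, 0, 0.07, -0.007, 0.0037, 0, 0, 0, 0, 0.07, -0.007, 0.0037, 0, 0, 0, 0, 0.05, -0.005, 0.0027, 0, 0, 0, 0, 0.05, -0.005, 0.0027, 0, 0, 0, 0, 0.04, -0.004, 0.002, 0, 0, 0, 0, 0.03, -0.003, 0.0016, 0, 0, 0, 0, 0, 0, 0, 0, 0])

```text
time_s: 16.1
tcp_pos: [0.5762, -0.0613, 0.2101]
ee_rot: [[-0.649, -0.761, 0.0], [-0.761, 0.649, 0.0], [-0.0, -0.0, -1.0]]
wrist_force: [-0.9, -0.0, 0.0]
gripper_width: 0.009
gripper_force: 0.2
```

Emit:
drive_tool(steps=[0, 0, 0.015, -0.0015, 0.0008, 0, 0, 0, 0, 0.015, -0.0015, 0.0008, 0, 0, 0, 0, 0, 0, 0, 0, 0])

```text
time_s: 16.35
tcp_pos: [0.5771, -0.0583, 0.2097]
ee_rot: [[-0.673, -0.74, 0.0], [-0.74, 0.673, 0.0], [-0.0, -0.0, -1.0]]
wrist_force: [0.2, -1.1, 0.1]
gripper_width: 0.007
gripper_force: 0.3
```

Emit:
drive_tool(steps=[0, 0, 0.015, -0.0015, 0.0008, 0, 0, 0, 0, 0.015, -0.0015, 0.0008, 0, 0, 0, 0, 0, 0, 0, 0, 0])

```text
time_s: 16.6
tcp_pos: [0.578, -0.0548, 0.2095]
ee_rot: [[-0.695, -0.719, 0.0], [-0.719, 0.695, 0.0], [-0.0, -0.0, -1.0]]
wrist_force: [-0.4, -0.4, 0.7]
gripper_width: 0.005
gripper_force: 0.3
```

Emit:
drive_tool(steps=[0, 0, 0.015, -0.0015, 0.0008, 0, 0, 0, 0, 0.015, -0.0015, 0.0008, 0, 0, 0, 0, 0, 0, 0, 0, 0])

```text
time_s: 16.85
tcp_pos: [0.5789, -0.0515, 0.2094]
ee_rot: [[-0.716, -0.698, 0.0], [-0.698, 0.716, 0.0], [-0.0, 0.0, -1.0]]
wrist_force: [-0.3, -0.0, 0.8]
gripper_width: 0.007
gripper_force: 0.3
```

Emit:
drive_tool(steps=[0, 0, 0.015, -0.0015, 0.0008, 0, 0, 0, 0, 0.015, -0.0015, 0.0008, 0, 0, 0, 0, 0, 0, 0, 0, 0])

```text
time_s: 17.1
tcp_pos: [0.5799, -0.0482, 0.2095]
ee_rot: [[-0.737, -0.676, 0.0], [-0.676, 0.737, 0.0], [-0.0, 0.0, -1.0]]
wrist_force: [-0.1, -0.1, -0.9]
gripper_width: 0.009
gripper_force: 0.3
```

Emit:
drive_tool(steps=[0, 0, 0.015, -0.0015, 0.0008, 0, 0, 0, 0, 0, 0, 0, 0, 0])

```text
time_s: 17.27
tcp_pos: [0.5805, -0.0467, 0.2094]
ee_rot: [[-0.747, -0.665, 0.0], [-0.665, 0.747, 0.0], [-0.0, 0.0, -1.0]]
wrist_force: [-0.0, 0.1, 0.1]
gripper_width: 0.004
gripper_force: 0.3
```

Emit:
drive_tool(steps=[0, 0, 0.015, -0.0015, 0.0005, 0, 0, 0, 0, 0, 0, 0, 0, 0])

```text
time_s: 17.43
tcp_pos: [0.5813, -0.0454, 0.2095]
ee_rot: [[-0.757, -0.653, 0.0], [-0.653, 0.757, 0.0], [-0.0, 0.0, -1.0]]
wrist_force: [-0.8, -0.0, 0.8]
gripper_width: 0.007
gripper_force: 0.3
```

Emit:
drive_tool(steps=[0, 0, 0.01, -0.0015, 0.0005, 0, 0, 0, 0, 0, 0, 0, 0, 0])

```text
time_s: 17.6
tcp_pos: [0.5822, -0.0441, 0.2095]
ee_rot: [[-0.763, -0.646, 0.0], [-0.646, 0.763, 0.0], [-0.0, -0.0, -1.0]]
wrist_force: [-0.9, -0.6, -0.1]
gripper_width: 0.009
gripper_force: 0.3
```

Emit:
drive_tool(steps=[0, 0, 0.01, -0.0015, 0, 0, 0, 0, 0, 0, 0, 0, 0, 0])

```text
time_s: 17.77
tcp_pos: [0.5835, -0.0431, 0.2096]
ee_rot: [[-0.77, -0.638, 0.001], [-0.638, 0.77, 0.0], [-0.0, -0.0, -1.0]]
wrist_force: [-1.2, -0.3, -0.2]
gripper_width: 0.003
gripper_force: 0.2
```

Emit:
drive_tool(steps=[0, 0, 0.01, -0.0015, 0, 0, 0, 0, 0, 0, 0, 0, 0, 0])

```text
time_s: 17.93
tcp_pos: [0.5847, -0.0422, 0.2096]
ee_rot: [[-0.776, -0.631, 0.001], [-0.631, 0.776, 0.0], [-0.001, -0.0, -1.0]]
wrist_force: [-0.8, -0.3, 0.1]
gripper_width: 0.005
gripper_force: 0.2
```

Emit:
drive_tool(steps=[0, 0, 0.01, -0.0015, 0, 0, 0, 0, 0, 0, 0, 0, 0, 0])

```text
time_s: 18.1
tcp_pos: [0.5856, -0.0412, 0.2096]
ee_rot: [[-0.782, -0.623, 0.0], [-0.623, 0.782, 0.0], [-0.0, 0.0, -1.0]]
wrist_force: [-0.2, -1.2, -0.2]
gripper_width: 0.004
gripper_force: 0.3
```

Emit:
drive_tool(steps=[0, 0, 0.01, -0.0015, 0, 0, 0, 0, 0, 0, 0, 0, 0, 0])

```text
time_s: 18.27
tcp_pos: [0.5866, -0.0402, 0.2095]
ee_rot: [[-0.789, -0.615, -0.0], [-0.615, 0.789, 0.0], [0.0, 0.0, -1.0]]
wrist_force: [-1.0, -0.4, -0.2]
gripper_width: 0.01
gripper_force: 0.4
```

Emit:
drive_tool(steps=[0, 0, 0, -0.0015, 0, 0, 0, 0, 0, 0, 0, 0, 0, 0])

```text
time_s: 18.43
tcp_pos: [0.5871, -0.0396, 0.2094]
ee_rot: [[-0.788, -0.615, -0.002], [-0.615, 0.788, -0.0], [0.002, 0.001, -1.0]]
wrist_force: [-3.6, -1.1, 0.3]
gripper_width: 0.004
gripper_force: 1.5
```

Emit:
drive_tool(steps=[0, 0, 0, -0.0015, 0, 0, 0, 0, 0, 0, 0, 0, 0, 0])

```text
time_s: 18.6
tcp_pos: [0.5873, -0.0393, 0.2094]
ee_rot: [[-0.788, -0.615, -0.005], [-0.615, 0.788, -0.001], [0.005, 0.002, -1.0]]
wrist_force: [-6.1, -1.9, 2.2]
gripper_width: 0.007
gripper_force: 3.0
```

Emit:
drive_tool(steps=[0, 0, 0, -0.001, 0, 0, 0, 0, 0, 0, 0, 0, 0, 0])

```text
time_s: 18.77
tcp_pos: [0.5873, -0.0392, 0.2094]
ee_rot: [[-0.789, -0.615, -0.006], [-0.615, 0.789, -0.002], [0.006, 0.002, -1.0]]
wrist_force: [-7.7, -3.8, 3.5]
gripper_width: 0.003
gripper_force: 3.9
```

Emit:
drive_tool(steps=[0, 0, 0, -0.0015, 0, 0, 0, 0, 0, 0, 0, 0, 0, 0])

```text
time_s: 18.93
tcp_pos: [0.5875, -0.039, 0.2094]
ee_rot: [[-0.789, -0.615, -0.009], [-0.615, 0.789, -0.003], [0.009, 0.003, -1.0]]
wrist_force: [-9.0, -4.4, 3.9]
gripper_width: 0.007
gripper_force: 5.3
```

Emit:
drive_tool(steps=[0, 0, 0, -0.001, 0, 0, 0, 0, 0, 0, 0, 0, 0, 0])

```text
time_s: 19.1
tcp_pos: [0.5876, -0.0387, 0.2094]
ee_rot: [[-0.789, -0.615, -0.011], [-0.615, 0.789, -0.004], [0.011, 0.004, -1.0]]
wrist_force: [-10.2, -5.4, 5.1]
gripper_width: 0.0
gripper_force: 6.0
```

Emit:
drive_tool(steps=[0, 0, 0, -0.001, 0, 0, 0, 0, 0, 0, 0, 0, 0, 0])

```text
time_s: 19.27
tcp_pos: [0.5878, -0.0383, 0.2094]
ee_rot: [[-0.789, -0.614, -0.012], [-0.614, 0.789, -0.004], [0.012, 0.004, -1.0]]
wrist_force: [-12.5, -6.1, 6.1]
gripper_width: 0.01
gripper_force: 6.7
```

Emit:
drive_tool(steps=[0, 0, 0, -0.001, 0, 0, 0, 0, 0, 0, 0, 0, 0, 0])

```text
time_s: 19.43
tcp_pos: [0.5884, -0.0372, 0.2093]
ee_rot: [[-0.789, -0.614, -0.012], [-0.614, 0.789, -0.003], [0.011, 0.005, -1.0]]
wrist_force: [-13.0, -1.9, 5.5]
gripper_width: 0.005
gripper_force: 5.7
```

Force levelling off while the leaf moves, the same as just before the first catch gave way.

Emit:
drive_tool(steps=[0, 0, 0, -0.0007, 0, 0, 0, 0, 0, 0, 0, 0, 0, 0])

```text
time_s: 19.6
tcp_pos: [0.5915, -0.0353, 0.209]
ee_rot: [[-0.789, -0.615, -0.005], [-0.615, 0.789, -0.0], [0.004, 0.003, -1.0]]
wrist_force: [-6.8, 0.3, 1.7]
gripper_width: 0.007
gripper_force: 3.2
```

Emit:
drive_tool(steps=[0, 0, 0, 0, 0, 0, 0, 0, 0, 0, 0, 0, 0, 0])

```text
time_s: 19.77
tcp_pos: [0.5915, -0.0352, 0.209]
ee_rot: [[-0.788, -0.615, -0.006], [-0.615, 0.789, -0.001], [0.005, 0.003, -1.0]]
wrist_force: [-6.0, -0.8, 2.3]
gripper_width: 0.007
gripper_force: 3.3
```

Emit:
drive_tool(steps=[0, 0, 0, 0.003, 0, 0, 0, 0, 0, 0, 0.01, 0, 0, 0, 0, 0, 0, 0.02, 0, 0, 0, 0, 0, 0, 0.03, 0, 0, 0, 0, 0, 0, 0.03, 0, -0.01, 0, 0, 0, 0, 0.02, 0, -0.03, 0, 0, 0, 0, 0.03, -0.02, -0.03, 0, 0, 0, 0, 0.03, -0.02, 0, 0, 0, 0, 0, 0.03, -0.02, 0, 0, 0, 0, 0, 0.0, 0, 0, 0])

```text
time_s: 20.6
tcp_pos: [0.4707, -0.2073, 0.2775]
ee_rot: [[-0.791, -0.611, 0.004], [-0.611, 0.791, -0.001], [-0.002, -0.003, -1.0]]
wrist_force: [-0.5, -0.4, 0.6]
gripper_width: 0.004
gripper_force: 0.0
```

```bash
python3 - <<'E'
from h import *
import cv2
s=r.sense();print(s["tcp_pos"],s["wrist_force"])
a=r.capture("scene")[110:260,290:440];b=r.capture("top")[75:225,185:335]
cv2.imwrite("pics/p6.png",np.hstack([cv2.resize(i,(400,400),interpolation=2) for i in(a,b)]))
E
```

```text
[ 0.47068361 -0.20734115  0.27748574] [-0.49312004 -0.36634964  0.56843499]
```

View pics/p6.png

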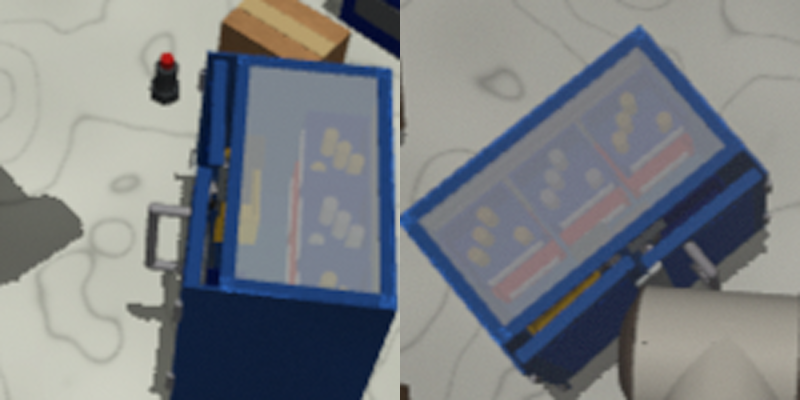

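The picture shows both leaves flush with the front: plain at (215,110) and lipped with its handle at (165,235) in the left crop. The arm is clear.

```bash
python3 -c "
from station import r
print(r.finish_job())"
```

```text
the job is handed in; nothing more can be done
None
```

I pulled the lipped leaf open, pushed the plain leaf home, then pushed the lipped leaf home over it. I felt each catch give way, both leaves looked flush with the front in the last picture, and the job is handed in (about 21 s on the robot's clock, no verdict returned).

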